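# Load the coffee-can dispenser so that the short can comes out first

### The job

Load the gravity-feed can rack on the coffee counter so that the short can is dispensed first: lay cans from the tray across the upper end of its ramp, where they roll down to the front. First the short can, which must come to rest at the front stop, then the long can, which must come to rest right behind it; leave the screw-cap bottle can lying in the tray.

Things in the scene. Friction and masses are not known exactly. Their poses are not given: they have to be found in the camera images.
- short_can_center (a point): Centre of the short drink can: a plain closed aluminium cylinder with a brown band, 53 mm diameter, 88 mm long, 0.12 to 0.24 kg, lying on its side in a tray cradle. Its x axis runs along the can's length; y and z turn as it rolls.
- long_can_center (a point): Centre of the long drink can: same look, 53 mm diameter, 122 mm long, 0.17 to 0.34 kg, lying in another cradle of the tray. Its x axis runs along the can's length.
- bottle_can_center (a point): Near the centre of the bottle can that stays in the tray: 53 mm diameter body 78 mm long that narrows to a 35 mm dark screw cap, 120 mm overall. Its x axis runs along its length, towards the cap. This point lies on its axis, half-way along.
- rack_load (a point): Loading point of the fixed rack: on the ramp surface (57 mm above the counter), on its centreline, near the upper end. Axes level, z up; the ramp falls 9 degrees towards +x. A can laid here along y (centre 27 mm above this point) and let go rolls down along +x. From here the ramp runs 70 mm up to its open end (no wall) and 175 mm down to the front stop.
- rack_front (a point): Lower end of the ramp: on its surface (30 mm above the counter), on the centreline, at the inner face of the 24 mm high wooden stop. Axes as rack_load. Guard wires cross 66 mm above the ramp from 30 to 90 mm behind this point; cans go in uphill of them. A can at the stop has its centre at x = -22, z = +30 mm from here, the next at x = -74, z = +39 mm.
- tray: Fixed wooden tray, 170 mm (x) by 285 mm (y), floor 8 mm thick; origin under its centre on the counter. Three cradles 100 mm apart along y, each between two 5 mm high, 6 mm wide strips, hold one can each along the tray's x axis, resting on the floor (can centre 34.5 mm above the counter). Which can lies in which cradle varies.
- rack: Fixed can rack of wood and steel; origin on the counter right below rack_load, axes as there. An open-topped sloping channel, 150 mm wide inside (along y), between side walls 12 mm thick that rise 44 mm above the ramp; 257 mm long along the slope.
Things that resemble listed ones, but are neither listed nor needed, are in the scene too. Leave any red look-alike of the part that bears short_can_center alone.

How it is judged:
By the outcome, as a careful person would: the job done as asked, in the order asked, and still so for the second after the job is handed in, with the robot touching nothing.
It also fails if it takes over 64 s, if anything falls off the work surface, if the arm or the gripper's body presses on something with over 40 N, if the wrist force passes 120 N, or if a joint passes its speed limit or range.

### The arm

A 6-joint arm with a two-finger parallel gripper is mounted at the origin on the work surface. World frame = base frame: x ahead of the robot, y to its left, z up, the work surface at z = 0. Lengths are in m, angles in degrees, forces in N, time in s.
With the tool pointing down it reaches from about 0.35 to 0.925 m from the base axis. Payload 6.4 kg.
Tool frame: the origin (TCP) lies at the very end of the fingers, on their centre line; the grasp point (between the pads) lies 19 mm behind it; z points along the fingers, y is the line along which they close (so a half turn about z gives the same grasp; the last joint's range is limited). The gripper opens to 85 mm and grips with 20 to 120 N. Pads are 22 mm wide; open, the fingers measure 114 mm over their backs; the gripper's body (76 mm by 85 mm) begins 54 mm behind the grasp point. The pads swing forward as they close: fully open they stand 13 mm farther back than shut.
Start: joints at [-85.434, 14.043, 89.255, -0, 76.702, -9.975], TCP at [0.163, -0.629, 0.231] pointing down, gripper open.
Joint ranges: [-179.41, 179.41], [-58.25, 129.5], [7.25, 145.43], [-54.29, 234.29], [11.92, 165.04], [-157.13, 157.13]. Speed limits (degrees/s): [147.25, 147.25, 180, 180, 180, 180].

### API

Orientations are given as [roll, pitch, yaw] about the fixed x, y, z axes, in that order (R = Rz(yaw) Ry(pitch) Rx(roll)).
In Python, from workcell import r gives the robot as it stands.
- The arm moves only by the tool step_arm, never from a script. Its argument "deltas" is a list of rows, each a list of 3 entries, a list of its own where there are three numbers: the opening in per cent of the stroke, from 0 (shut) to 100 (fully open), then the shift along the tool's x, y, z in mm, then the turn, a rotation vector about the tool's x, y, z in degrees. A call has exactly 10 rows; each row is the pose to reach, as a shift and turn from the pose commanded when the call began, along the tool's axes at that moment; what a row does not reach only later rows make up. A row lasts 1/10 s, in which the tool goes at most 50 mm and 8.59 degrees, less where a joint would pass 70% of its speed; a pose out of reach is approached as far as the arm can. A call with a gripper value outside its range is refused whole. The fingers move at their own pace and stop on an object; "newtons" is the grip in N (left out, the last holds). Time passes only in rows, so rows that repeat a pose let the fingers close, or fill a call up. It gives the time, the measured TCP pose, the force, the opening and the grip force at its end, in the units of the state.
- r.state(): the state, without advancing time (a new reading comes with each control period).
- r.read_camera(name): name is "scene" or "top" or "wrist"; returns the picture (420x560x3 uint8, blue, green, red); there is no depth.
- r.get_calibration(name): a dict with "vfov" (degrees; the focal length in pixels is half the picture's height over the tangent of half this angle, whatever the lens; pixels are square), "cx", "cy" (the principal point, pixels), "position" and "attitude" of the camera in the world; the wrist camera has in their place "T_tool_cam" (4x4, takes a point from camera to tool coordinates, whose origin is the TCP and whose axes are the flange's). Camera axes: x right, y up, looking along -z (the intrinsics and any distortion apply to the point x, -y, -z); pixel columns grow to the right and rows downward; lengths in m; the calibration is good to about 2 mm. A picture is of the moment at which its call begins: read the wrist's pose just before it. get_calibration takes no time and is no camera call.
- r.hand_in(): hands the job in; it is judged then, once.
The state is a dict: "time": time; "joint_pos": joint angles; "joint_vel": joint speeds; "joint_torque": joint torques, N m; "tool_pos": TCP position; "eef_rot": TCP orientation; "force": force on the tool from outside, world axes, zero at the start; "ft_torque": the same for the moment, N m; "width": opening from 0.0 (shut) to 1.0 (fully open); "gripper_force": force on a finger pad.
Only numpy, scipy, OpenCV 4.12 (cv2) and the standard library are available. Lean on these libraries where they do the work, as an engineer would, in place of code of your own. Each camera call takes 0.05 s, during which the arm holds its last target. There are 200 camera calls.

## Working session

There is one attempt and no reset: what is moved stays moved. The work goes in short steps, Python scripts to look and compute and a tool call to move; the robot and the scene stay as the last step left them, time stands still between calls to the robot, and variables do not carry over. Pictures are saved under pics/ and viewed, at most 10 in all, crops included, and the job is handed in when it is done.

Besides the shell and the picture viewer there is one more tool, called after "Call:" as name(argument=value, ...), one argument or row to a line, values as JSON. step_arm: Moves the arm, as the interface text tells. Its arguments: {"type":"object","properties":{"deltas":{"type":"array"},"newtons":{"type":"number"}},"required":["deltas"]}

```bash
mkdir -p pics; ls
python3 - <<'E'
from workcell import r
import cv2
for n in("scene","top"):
    cv2.imwrite(f"pics/{n}0.png",r.read_camera(n)); print(n,r.get_calibration(n))
print(r.get_calibration("wrist")); print(r.state())
E
```

```text
pics
scene {'vfov': 50.278096600060174, 'cx': 281.88070071078573, 'cy': 202.22039825700887, 'position': array([ 0.98213351, -0.61913483,  0.52835999]), 'attitude': array([58.55115711,  1.22492853, 37.04709358])}
top {'vfov': 45.27371217506445, 'cx': 276.6971884844851, 'cy': 212.7335084167466, 'position': array([ 0.42170599, -0.00169026,  1.065511  ]), 'attitude': array([  4.85524322,  -0.81636191, -89.79611511])}
{'vfov': 65.20731584981007, 'cx': 279.22090343935685, 'cy': 208.49824271402008, 'T_tool_cam': array([[-2.90257134e-04,  9.54838477e-01,  2.97125225e-01,
         7.62004098e-02],
       [ 9.99999433e-01, -2.73687953e-05,  1.06483638e-03,
         1.97810329e-05],
       [ 1.02487871e-03,  2.97125365e-01, -9.54837927e-01,
        -1.42829449e-01],
       [ 0.00000000e+00,  0.00000000e+00,  0.00000000e+00,
         1.00000000e+00]])}
{'time': 0.1, 'joint_pos': array([-8.54347008e+01,  1.40796269e+01,  8.93170981e+01,  1.21385295e-03,
        7.67035903e+01, -9.97504952e+00]), 'joint_vel': array([ 0.02394059,  0.01329842, -0.15980083,  0.02719965,  0.00365365,
       -0.12045941]), 'joint_torque': array([ 2.35578767e-06, -4.30672288e+01, -3.27128220e+01, -1.46559801e-04,
        2.81948429e-03,  4.15711705e-07]), 'tool_pos': array([ 0.16316218, -0.62867184,  0.23030378]), 'eef_rot': array([-1.79901406e+02, -1.85395032e-02,  1.45400526e+01]), 'force': array([ 0.45915951,  1.35162428, -0.18857402]), 'ft_torque': array([ 0.04168973,  0.02259886, -0.01899371]), 'gripper_force': 0.0, 'width': 1.001070864527248}
```

View pics/top0.png

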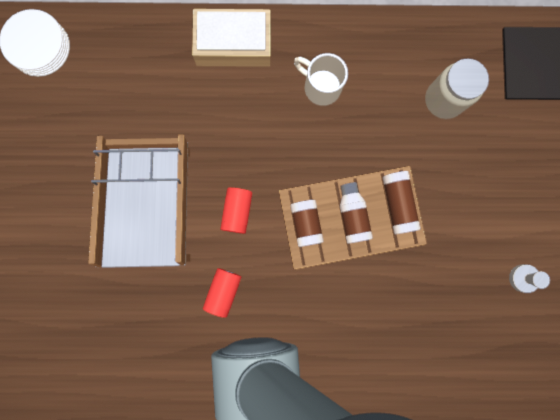

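View pics/scene0.png

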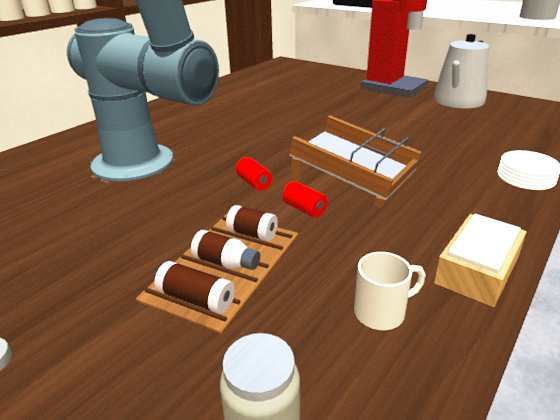

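The top view shows, in the tray, the short can at (307,222), the bottle can with its dark cap at (355,215) and the long can at (402,202). Red look-alikes are at (237,210) and (222,293). The rack is at (140,205), with its open upper end at the bottom near (145,266) and its stop and guard wires at the top near (143,150). The candidates for the short can are therefore white/brown (307,222), bottle (355,215), long (402,202) and the reds. I choose (307,222).

```bash
cat > h.py <<'E'
import numpy as np, cv2
from scipy.spatial.transform import Rotation as Ro
from workcell import r
def cam(n, st=None):
    c=r.get_calibration(n); f=210/np.tan(np.radians(c["vfov"]/2))
    if n=="wrist":
        Rt=Ro.from_euler("xyz",st["eef_rot"],degrees=True).as_matrix(); T=c["T_tool_cam"]
        return f,c["cx"],c["cy"],st["tool_pos"]+Rt@T[:3,3],Rt@T[:3,:3]
    return f,c["cx"],c["cy"],c["position"],Ro.from_euler("xyz",c["attitude"],degrees=True).as_matrix()
def ray(C,u,v,z):
    f,cx,cy,p,R=C; d=R@np.array([(u-cx)/f,-(v-cy)/f,-1]); return p+d*(z-p[2])/d[2]
E
python3 - <<'E'
from h import *
im=cv2.imread("pics/top0.png"); C=cam("top"); hsv=cv2.cvtColor(im,cv2.COLOR_BGR2HSV)
w=((hsv[...,1]<60)&(hsv[...,2]>150)).astype(np.uint8)
w[:, :270]=0; w[:,430:]=0; w[:160]=0; w[280:]=0
n,l,s,c=cv2.connectedComponentsWithStats(w)
for i in range(1,n):
    if s[i,4]>30: print("white",s[i],c[i].round(1),cv2.minAreaRect(np.argwhere(l==i)[:,::-1].astype(np.float32)))
for name,x0,x1 in(("short",285,328),("bottle",336,376),("long",380,424)):
    m=w.copy(); m[:,:x0]=0; m[:,x1:]=0
    b=cv2.minAreaRect(np.argwhere(m)[:,::-1].astype(np.float32)); P=[ray(C,*q,.0345) for q in cv2.boxPoints(b)]
    print(name,np.round(b[0],1),ray(C,*b[0],.0345).round(4),[np.linalg.norm(P[i+1]-P[i]).round(4) for i in(0,1)],
      [np.degrees(np.arctan2(*(P[i+1]-P[i])[1::-1])).round(1) for i in(0,1)])
# ramp mask
g=((hsv[...,1]<60)&(hsv[...,2]>120)).astype(np.uint8); g[:,:95]=0; g[:,195:]=0; g[:140]=0; g[280:]=0
for v in(160,200,220,240,255,262): 
    x=np.flatnonzero(g[v]); print(v,x.min(),x.max())
for u in(115,130,145,160,175):
    y=np.flatnonzero(g[:,u]); print("col",u,y.min(),y.max())
big=cv2.resize(im[130:285,80:440],None,fx=2.2,fy=2.2,interpolation=cv2.INTER_CUBIC); cv2.imwrite("pics/crop1.png",big)
E
```

```text
white [384 171  26  13 236] [396.5 176.7] ((396.211181640625, 176.4835968017578), (9.729829788208008, 25.681137084960938), 79.2156982421875)
white [340 192  26  20 393] [351.9 201.8] ((351.8243408203125, 200.94595336914062), (17.5906925201416, 25.646240234375), 80.53767395019531)
white [291 199  26  14 243] [303.2 205.4] ((303.0867919921875, 205.29623413085938), (9.705862998962402, 25.49324607849121), 79.3803482055664)
white [394 221  27  13 249] [406.7 227.2] ((406.5577087402344, 227.2884521484375), (9.805806159973145, 26.083446502685547), 78.69007110595703)
white [346 231  27  13 224] [359.  236.9] ((358.8846130371094, 236.92308044433594), (8.825225830078125, 26.083446502685547), 78.69007110595703)
white [297 234  26  13 249] [309.8 239.8] ((309.8461608886719, 239.7307891845703), (10.001923561096191, 25.691213607788086), 78.69007110595703)
short [306.4 222.6] [ 0.4893 -0.0772  0.0345] [np.float64(0.0531), np.float64(0.0924)] [np.float64(-78.4), np.float64(-168.9)]
bottle [353.9 212. ] [ 0.5116 -0.1751  0.0345] [np.float64(0.0543), np.float64(0.123)] [np.float64(-78.3), np.float64(-169.3)]
long [401.5 201.9] [ 0.533  -0.2738  0.0345] [np.float64(0.0546), np.float64(0.1275)] [np.float64(-78.3), np.float64(-169.8)]
160 108 177
200 106 176
220 104 176
240 103 175
255 102 175
262 102 176
col 115 149 267
col 130 148 266
col 145 148 266
col 160 148 266
col 175 148 265
```

View pics/crop1.png

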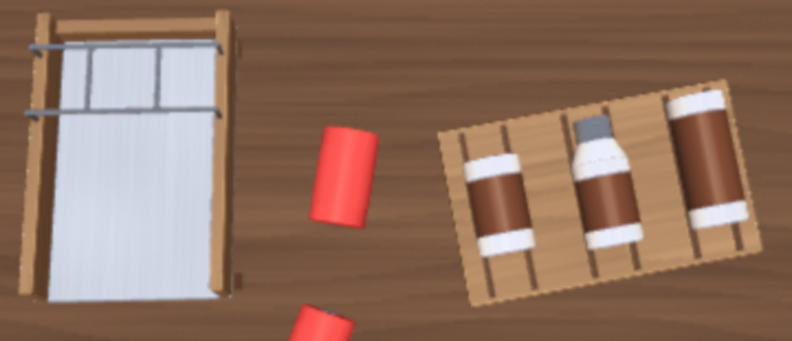

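The crop confirms the choice: the short can is white and brown with no cap, at crop (500,205), which is (307,222) in the top view. The rack's stop and wires are at the top and its open end is at the bottom, around crop y=298.

Run:
```python
from h import *
C=cam("top"); im=cv2.imread("pics/top0.png"); hsv=cv2.cvtColor(im,cv2.COLOR_BGR2HSV)
g=((hsv[...,1]<60)&(hsv[...,2]>120))
Ls=[];Rs=[]
for v in range(190,262,6):
    x=np.flatnonzero(g[v,95:195])+95
    z=.030+.038*(v-148)/118
    Ls.append(ray(C,x.min()-.5,v,z)); Rs.append(ray(C,x.max()+.5,v,z+.044))
Ls=np.array(Ls);Rs=np.array(Rs)
for n,A in(("L",Ls),("R",Rs)):
    k=np.polyfit(A[:,0],A[:,1],1); print(n,A[[0,-1]].round(4).tolist(),"yaw",np.degrees(np.arctan(k[0])),k)
up=ray(C,143,266.5,.068); lo=ray(C,143,148,.030); print(up,lo)
print(Ls[:,1]-Rs[:,1])
```

```text
L [[0.5533, 0.3326, 0.0435], [0.4196, 0.3293, 0.0648]] yaw 1.3849818644281318 [0.0241772  0.31872753]
R [[0.5484, 0.1784, 0.0875], [0.4202, 0.1757, 0.1088]] yaw 1.4018360233658582 [0.02447154 0.16587288]
[0.39932616 0.24648179 0.068     ] [0.64344796 0.26229281 0.03      ]
[0.15421287 0.15183908 0.15141201 0.15299337 0.15256219 0.1541277
 0.15369245 0.15135269 0.15290324 0.15247054 0.1520387  0.1535687 ]
```

Call:
step_arm(
  deltas=[
    [100,[15,-15,0],[0,0,0]],
    [100,[45,-45,0],[0,0,0]],
    [100,[80,-80,0],[0,0,0]],
    [100,[115,-115,0],[0,0,1]],
    [100,[150,-150,0],[0,0,1]],
    [100,[185,-185,0],[0,0,2]],
    [100,[220,-220,0],[0,0,2]],
    [100,[255,-255,0],[0,0,3]],
    [100,[290,-290,0],[0,0,3.5]],
    [100,[325,-325,0],[0,0,3.5]],
  ],
)

```text
time: 1.1
tool_pos: [0.3966, -0.231, 0.2311]
eef_rot: [-180.0, -0.0, 11.0]
force: [1.3, -0.4, 0.7]
width: 0.996
gripper_force: 0.0
```

```bash
cat >> h.py <<'E'
def go(x,y,z,yaw):
    s=r.state(); R=Ro.from_euler("xyz",s["eef_rot"],degrees=True); d=R.inv().apply(np.array([x,y,z])-s["tool_pos"])*1000
    q=(R.inv()*Ro.from_euler("xyz",[180,0,yaw],degrees=True)).as_rotvec(degrees=True)
    print("t",round(s["time"],2),"pos",s["tool_pos"].round(4),"rpy",s["eef_rot"].round(1),"F",s["force"].round(1),"w",round(s["width"],3),"move",d.round(1),q.round(1))
E
python3 -c "
from h import *
go(.489,-.077,.16,11.1)"
```

```text
t 1.1 pos [ 0.3966 -0.231   0.2311] rpy [-180.   -0.   11.] F [ 1.3 -0.4  0.7] w 0.996 move [ 120.1 -133.5   71.1] [-0.  -0.  -0.1]
```

Call:
step_arm(
  deltas=[
    [100,[25,-27,5],[0,0,0]],
    [100,[50,-55,15],[0,0,0]],
    [100,[75,-83,30],[0,0,0]],
    [100,[95,-106,45],[0,0,0]],
    [100,[110,-123,60],[0,0,0]],
    [100,[118,-131,68],[0,0,0]],
    [100,[120,-133.5,71],[0,0,0]],
    [100,[120,-133.5,71],[0,0,0]],
    [100,[120,-133.5,71],[0,0,0]],
    [100,[120,-133.5,71],[0,0,0]],
  ],
)

```text
time: 2.1
tool_pos: [0.4886, -0.08, 0.1611]
eef_rot: [179.9, -0.1, 11.0]
force: [-0.4, 0.8, -0.2]
width: 1.002
gripper_force: 0.0
```

```bash
cat > wr.py <<'E'
from h import *
import sys
s=r.state(); im=r.read_camera("wrist"); cv2.imwrite("pics/%s.png"%sys.argv[1],im); C=cam("wrist",s)
hsv=cv2.cvtColor(im,cv2.COLOR_BGR2HSV); w=((hsv[...,1]<60)&(hsv[...,2]>150)).astype(np.uint8)
n,l,st,c=cv2.connectedComponentsWithStats(w)
for i in range(1,n):
    if st[i,4]>300: print(st[i],c[i].round(1),ray(C,*c[i],.0345).round(4))
E
python3 wr.py w1; python3 -c "
from h import *
go(.489,-.077,.021,11.1)"
```

```text
[ 486  120   74   27 1763] [525.  132.9] [ 0.581  -0.2627  0.0345]
[ 361  125   69   75 3694] [398.1 166.6] [ 0.5354 -0.1708  0.0345]
[ 243  146   64   31 1774] [274.5 161.1] [ 0.5206 -0.0697  0.0345]
[ 245  235   60   27 1075] [274.7 249.3] [ 0.4429 -0.0845  0.0345]
[ 466  241   71   34 1228] [499.7 260.8] [ 0.4704 -0.2864  0.0345]
[ 356  246   75   80 1549] [397.1 278.1] [ 0.4359 -0.2004  0.0345]
[128 268  46  58 741] [149.4 296.6] [0.3731 0.0218 0.0345]
t 2.15 pos [ 0.4886 -0.0799  0.161 ] rpy [ 1.8e+02 -1.0e-01  1.1e+01] F [ 0.1 -0.2 -0.3] w 0.998 move [  0.8  -2.9 140. ] [ 0.  -0.1 -0.1]
```

View pics/w1.png

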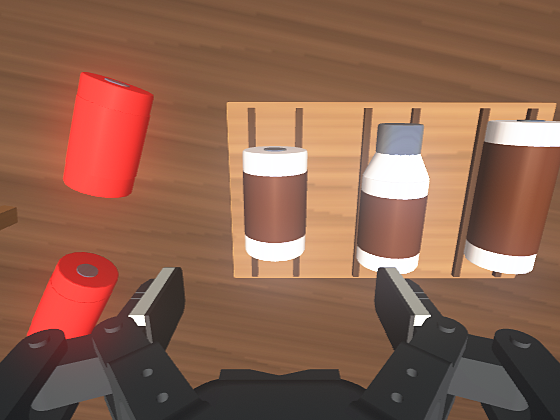

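The wrist view shows the short can at (275,205), centred between the fingers. The bottle can is at (395,195), the long can at (510,195) and the reds on the left. The position agrees with the top view, so I descend.

Call:
step_arm(
  newtons=40,
  deltas=[
    [100,[-1,-3,15],[0,0,0]],
    [100,[-2,-3,45],[0,0,0]],
    [100,[-2,-3,80],[0,0,0]],
    [100,[-2,-3,110],[0,0,0]],
    [100,[-2,-3,130],[0,0,0]],
    [100,[-2,-3,140],[0,0,0]],
    [100,[-2,-3,143],[0,0,0]],
    [100,[-2,-3,143],[0,0,0]],
    [40,[-2,-3,143],[0,0,0]],
    [40,[-2,-3,143],[0,0,0]],
  ],
)

```text
time: 3.15
tool_pos: [0.4868, -0.0768, 0.0185]
eef_rot: [179.9, -0.1, 11.0]
force: [0.1, -0.5, -0.4]
width: 0.689
gripper_force: 0.0
```

Call:
step_arm(
  newtons=40,
  deltas=[
    [40,[0,0,0],[0,0,0]],
    [40,[0,0,0],[0,0,0]],
    [40,[0,0,0],[0,0,0]],
    [40,[0,0,0],[0,0,0]],
    [40,[0,0,0],[0,0,0]],
    [40,[0,0,-3],[0,0,0]],
    [40,[0,0,-15],[0,0,0]],
    [40,[0,0,-35],[0,0,0]],
    [40,[0,0,-65],[0,0,0]],
    [40,[0,0,-100],[0,0,0]],
  ],
)

```text
time: 4.15
tool_pos: [0.4848, -0.076, 0.118]
eef_rot: [-179.9, 0.1, 11.0]
force: [0.9, 0.2, -2.3]
width: 0.61
gripper_force: 42.2
```

```bash
python3 -c "
from h import *
go(.469,.2537,.20,91.4)"; python3 wr.py w2
```

```text
t 4.15 pos [ 0.4848 -0.076   0.118 ] rpy [-1.799e+02  1.000e-01  1.100e+01] F [ 0.9  0.2 -2.3] w 0.61 move [  47.5 -326.7  -81.7] [ -0.1   0.  -80.4]
[543 119  17  29 366] [552.9 133.4] [ 0.5775 -0.2449  0.0345]
[ 385  157   81   56 3720] [426.4 185.7] [ 0.5267 -0.1732  0.0345]
[ 213  178  135   81 8863] [279.7 218.4] [ 0.4829 -0.0763  0.0345]
[ 507  264   53   36 1094] [534.1 283.2] [ 0.4686 -0.2801  0.0345]
[ 376  267   75   34 1252] [411.9 287. ] [ 0.4471 -0.1883  0.0345]
```

View pics/w2.png

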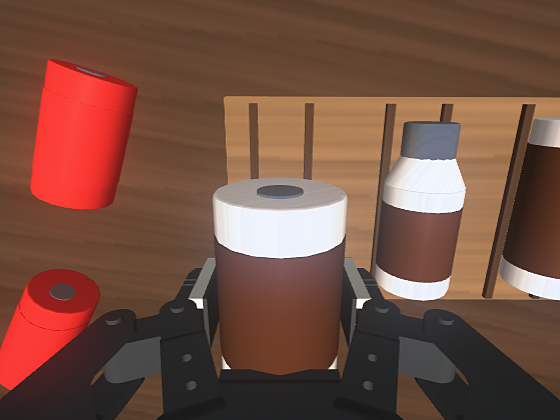

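The wrist view shows the short can held squarely between the pads at (280,280), with the opening at 0.61. I carry it to above the rack.

Call:
step_arm(
  deltas=[
    [40,[1,-8,-20],[0,0,-2]],
    [40,[4,-25,-45],[0,0,-7]],
    [40,[8,-52,-70],[0,0,-14]],
    [40,[13,-86,-82],[0,0,-22]],
    [40,[18,-122,-82],[0,0,-30]],
    [40,[23,-158,-82],[0,0,-38]],
    [40,[28,-194,-82],[0,0,-46]],
    [40,[33,-230,-82],[0,0,-54]],
    [40,[38,-262,-82],[0,0,-62]],
    [40,[42,-290,-82],[0,0,-69]],
  ],
)

```text
time: 5.2
tool_pos: [0.471, 0.2179, 0.1998]
eef_rot: [180.0, -0.0, 80.4]
force: [0.7, -0.2, -2.1]
width: 0.607
gripper_force: 42.5
```

```bash
python3 -c "
from h import *
go(.465,.2537,.20,91.4)"
```

```text
t 5.2 pos [0.471  0.2179 0.1998] rpy [180.   -0.   80.4] F [ 0.7 -0.2 -2.1] w 0.607 move [ 34.3 -11.9  -0.2] [  0.  -0. -11.]
```

Call:
step_arm(
  deltas=[
    [40,[10,-4,0],[0,0,-3]],
    [40,[22,-8,0],[0,0,-7]],
    [40,[31,-11,0],[0,0,-10]],
    [40,[34,-12,3],[0,0,-11]],
    [40,[34,-12,15],[0,0,-11]],
    [40,[34,-12,40],[0,0,-11]],
    [40,[34,-12,70],[0,0,-11]],
    [40,[34,-12,95],[0,0,-11]],
    [40,[34,-12,110],[0,0,-11]],
    [40,[34,-12,115],[0,0,-11]],
  ],
)

```text
time: 6.2
tool_pos: [0.4642, 0.251, 0.082]
eef_rot: [-179.8, 0.1, 91.0]
force: [-0.6, -0.0, -2.0]
width: 0.605
gripper_force: 42.5
```

```bash
python3 -c "
from h import *
go(.465,.2537,.0715,91.4)
cv2.imwrite('pics/s2.png',r.read_camera('scene')[90:240,250:450].repeat(4,0).repeat(4,1))"
```

```text
t 6.2 pos [0.4642 0.251  0.082 ] rpy [-1.798e+02  1.000e-01  9.100e+01] F [-0.6 -0.  -2. ] w 0.605 move [ 2.7  0.9 10.5] [-0.2  0.1 -0.4]
```

View pics/s2.png

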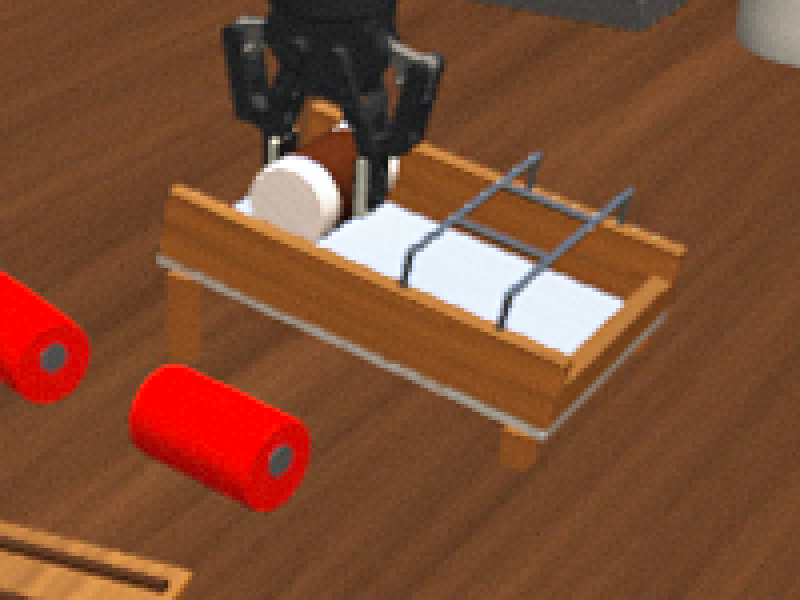

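The scene crop shows the short can held across the ramp's upper end at (320,190), inside the walls and well uphill of the wires. I lower it and release.

Call:
step_arm(
  deltas=[
    [40,[1,0,3],[0,0,0]],
    [40,[3,0,6],[0,0,0]],
    [40,[3,0,8],[0,0,0]],
    [40,[3,0,9],[0,0,0]],
    [40,[3,0,10],[0,0,0]],
    [40,[3,0,10],[0,0,0]],
    [40,[3,0,10],[0,0,0]],
    [40,[3,0,10],[0,0,0]],
    [40,[3,0,10],[0,0,0]],
    [40,[3,0,10],[0,0,0]],
  ],
)

```text
time: 7.25
tool_pos: [0.4656, 0.2548, 0.0743]
eef_rot: [180.0, -0.0, 91.0]
force: [1.4, -0.2, -1.5]
width: 0.6
gripper_force: 42.5
```

Call:
step_arm(
  deltas=[
    [75,[0,0,0],[0,0,0]],
    [85,[0,0,0],[0,0,0]],
    [90,[0,0,0],[0,0,0]],
    [90,[0,0,0],[0,0,0]],
    [90,[0,0,0],[0,0,0]],
    [90,[0,0,-8],[0,0,0]],
    [90,[0,0,-25],[0,0,0]],
    [90,[0,0,-50],[0,0,0]],
    [100,[0,0,-85],[0,0,0]],
    [100,[0,0,-120],[0,0,0]],
  ],
)

```text
time: 8.25
tool_pos: [0.465, 0.2547, 0.1957]
eef_rot: [-179.9, 0.0, 91.0]
force: [0.6, 0.0, -0.0]
width: 1.001
gripper_force: 0.0
```

```bash
python3 -c "
from h import *
go(.532,-.274,.19,11)
a=r.read_camera('scene')[90:240,250:450].repeat(3,0).repeat(3,1)
cv2.imwrite('pics/s3.png',a)"
```

```text
t 8.25 pos [0.465  0.2547 0.1957] rpy [-179.9    0.    91. ] F [ 0.6  0.  -0. ] w 1.001 move [-529.8   57.3    5.7] [-0.  0. 80.]
```

View pics/s3.png

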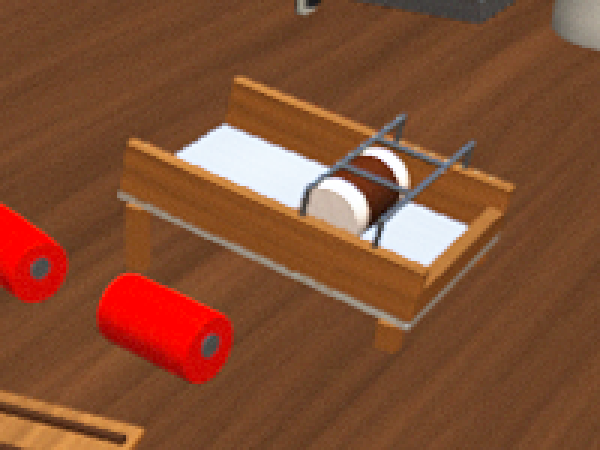

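The short can is rolling down under the wires at (355,195). I move on to the long can.

Call:
step_arm(
  deltas=[
    [100,[-12,1,0],[0,0,2]],
    [100,[-40,4,0],[0,0,8]],
    [100,[-80,9,0],[0,0,16]],
    [100,[-122,13,0],[0,0,24]],
    [100,[-164,18,0],[0,0,32]],
    [100,[-206,22,0],[0,0,40]],
    [100,[-248,27,0],[0,0,48]],
    [100,[-290,31,0],[0,0,56]],
    [100,[-332,36,0],[0,0,64]],
    [100,[-374,40,0],[0,0,72]],
  ],
)

```text
time: 9.3
tool_pos: [0.5111, -0.1203, 0.193]
eef_rot: [-179.9, 0.1, 18.6]
force: [0.8, 0.2, 0.4]
width: 1.0
gripper_force: 0.0
```

```bash
python3 -c "
from h import *
go(.532,-.274,.15,11)"
```

```text
t 9.3 pos [ 0.5111 -0.1203  0.193 ] rpy [-1.799e+02  1.000e-01  1.860e+01] F [0.8 0.2 0.4] w 1.0 move [-29.2 152.4  42.8] [-0.1  0.1  7.6]
```

Call:
step_arm(
  deltas=[
    [100,[-7,38,5],[0,0,2]],
    [100,[-14,75,12],[0,0,4]],
    [100,[-20,108,22],[0,0,6]],
    [100,[-25,133,33],[0,0,7]],
    [100,[-28,146,40],[0,0,7.6]],
    [100,[-29,151,43],[0,0,7.6]],
    [100,[-29,152,43],[0,0,7.6]],
    [100,[-29,152,43],[0,0,7.6]],
    [100,[-29,152,43],[0,0,7.6]],
    [100,[-29,152,43],[0,0,7.6]],
  ],
)

```text
time: 10.3
tool_pos: [0.5348, -0.2709, 0.1519]
eef_rot: [180.0, -0.0, 11.5]
force: [-0.5, -0.6, -0.6]
width: 1.0
gripper_force: 0.0
```

```bash
python3 wr.py w3; python3 -c "
from h import *
go(.532,-.274,.0185,11)
b=r.read_camera('scene')[90:240,250:450].repeat(3,0).repeat(3,1)
a=cv2.resize(cv2.imread('pics/w3.png'),(600,450))[:, ::1]
cv2.imwrite('pics/s4.png',cv2.resize(np.hstack([a,b]),(800,300)))"
```

```text
[ 246  132   69   29 1832] [280.2 146. ] [ 0.5805 -0.2621  0.0345]
[ 121  137   71   77 4060] [153.4 178.5] [ 0.5347 -0.167   0.0345]
[ 249  261   60   29 1051] [278.3 277.6] [ 0.467  -0.2836  0.0345]
[128 267  46  59 996] [147.5 291.5] [ 0.4297 -0.1709  0.0345]
[386 268  45  58 737] [409.4 296.8] [ 0.4716 -0.4038  0.0345]
t 10.35 pos [ 0.5348 -0.271   0.1518] rpy [180.   -0.   11.5] F [-0.2 -1.2 -1.2] w 1.003 move [ -3.4   2.4 133.3] [ 0.  -0.   0.5]
```

View pics/s4.png

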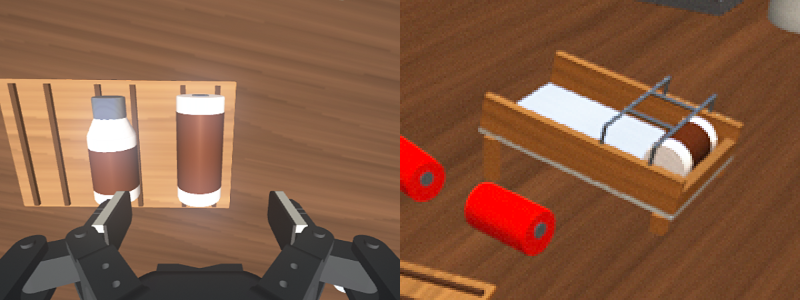

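The left picture shows the long can centred between the open fingers at (200,150). The right one shows the short can at rest against the stop at (690,145). I grasp the long can.

Call:
step_arm(
  newtons=45,
  deltas=[
    [100,[-2,1,12],[0,0,0]],
    [100,[-4,1,40],[0,0,0]],
    [100,[-4,1,75],[0,0,0]],
    [100,[-4,1,105],[0,0,0]],
    [100,[-4,1,122],[0,0,0.5]],
    [100,[-4,1,131],[0,0,0.5]],
    [100,[-4,1,133],[0,0,0.5]],
    [100,[-4,1,133],[0,0,0.5]],
    [40,[-4,1,133],[0,0,0.5]],
    [40,[-4,1,133],[0,0,0.5]],
  ],
)

```text
time: 11.4
tool_pos: [0.5316, -0.2739, 0.0197]
eef_rot: [179.9, -0.1, 10.9]
force: [-0.1, -0.1, 0.1]
width: 0.691
gripper_force: 0.0
```

Call:
step_arm(
  newtons=45,
  deltas=[
    [40,[0,0,0],[0,0,0]],
    [40,[0,0,0],[0,0,0]],
    [40,[0,0,0],[0,0,0]],
    [40,[0,0,0],[0,0,0]],
    [40,[0,0,0],[0,0,0]],
    [40,[0,0,-3],[0,0,0]],
    [40,[0,0,-15],[0,0,0]],
    [40,[0,0,-40],[0,0,0]],
    [40,[0,0,-80],[0,0,0]],
    [40,[0,0,-125],[0,0,0]],
  ],
)

```text
time: 12.4
tool_pos: [0.5296, -0.2725, 0.1435]
eef_rot: [-179.9, 0.1, 10.9]
force: [0.7, -0.3, -1.7]
width: 0.61
gripper_force: 47.6
```

```bash
python3 -c "
from h import *
go(.462,.2537,.20,91.4)"
```

```text
t 12.4 pos [ 0.5296 -0.2725  0.1435] rpy [-1.799e+02  1.000e-01  1.090e+01] F [ 0.7 -0.3 -1.7] w 0.61 move [  33.3 -529.6  -55.2] [ -0.2   0.  -80.5]
```

Call:
step_arm(
  deltas=[
    [40,[1,-12,-10],[0,0,-2]],
    [40,[3,-40,-25],[0,0,-8]],
    [40,[5,-80,-45],[0,0,-16]],
    [40,[8,-125,-55],[0,0,-24]],
    [40,[11,-170,-55],[0,0,-32]],
    [40,[13,-215,-55],[0,0,-40]],
    [40,[16,-260,-55],[0,0,-48]],
    [40,[19,-305,-55],[0,0,-56]],
    [40,[22,-350,-55],[0,0,-64]],
    [40,[25,-395,-55],[0,0,-71]],
  ],
)

```text
time: 13.4
tool_pos: [0.4787, 0.1213, 0.1975]
eef_rot: [-179.9, 0.0, 82.3]
force: [0.6, 0.2, -2.8]
width: 0.605
gripper_force: 47.8
```

```bash
python3 -c "
from h import *
go(.462,.2537,.18,91.4)"
```

```text
t 13.4 pos [0.4787 0.1213 0.1975] rpy [-179.9    0.    82.3] F [ 0.6  0.2 -2.8] w 0.605 move [129.  -34.3  17.5] [-0.1  0.  -9.1]
```

Call:
step_arm(
  deltas=[
    [40,[35,-9,0],[0,0,-3]],
    [40,[68,-18,0],[0,0,-6]],
    [40,[98,-26,0],[0,0,-8]],
    [40,[119,-32,2],[0,0,-9]],
    [40,[128,-34,8],[0,0,-9]],
    [40,[129,-34,20],[0,0,-9]],
    [40,[129,-34,36],[0,0,-9]],
    [40,[129,-34,48],[0,0,-9]],
    [40,[129,-34,52],[0,0,-9]],
    [40,[129,-34,52],[0,0,-9]],
  ],
)

```text
time: 14.4
tool_pos: [0.4643, 0.2509, 0.1451]
eef_rot: [-179.9, 0.0, 90.9]
force: [0.5, 0.1, -2.7]
width: 0.604
gripper_force: 47.8
```

```bash
python3 -c "
from h import *
go(.462,.2537,.0725,91.4)"; python3 wr.py w4
```

```text
t 14.4 pos [0.4643 0.2509 0.1451] rpy [-179.9    0.    90.9] F [ 0.5  0.1 -2.7] w 0.604 move [ 2.9 -2.1 72.7] [-0.1  0.  -0.5]
[ 468  101   50   47 1893] [492.4 123.8] [0.6227 0.317  0.0345]
[  178   102   288   188 37340] [330.7 174.6] [0.5043 0.2766 0.0345]
[ 467  149   85   31 2025] [508.1 165.4] [0.6414 0.286  0.0345]
[ 447  248   80   29 1168] [479.2 264.9] [0.6357 0.2005 0.0345]
```

View pics/w4.png

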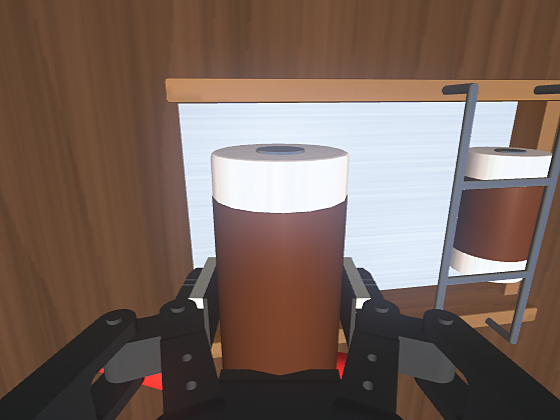

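The wrist view shows the long can held at (280,260) above the upper ramp. The short can is at the stop at (500,210), under the wires. I check the far end face (281,149) against the side walls.

```bash
python3 -c "
from h import *
C=cam('wrist',r.state())
p=ray(C,281,149,.161); print(p, 'near end y',p[1]-.122, 'walls', .1689+.0242*.464+.0, .3187+.0242*.464)"
```

```text
[0.46483792 0.31164499 0.161     ] near end y 0.18964498869432383 walls 0.1801288 0.32992879999999997
```

Call:
step_arm(
  deltas=[
    [40,[2,0,6],[0,0,-0.5]],
    [40,[4,0,18],[0,0,-0.5]],
    [40,[4,0,34],[0,0,-0.5]],
    [40,[4,0,50],[0,0,-0.5]],
    [40,[4,0,60],[0,0,-0.5]],
    [40,[4,0,66],[0,0,-0.5]],
    [40,[4,0,69],[0,0,-0.5]],
    [40,[4,0,71],[0,0,-0.5]],
    [40,[4,0,72],[0,0,-0.5]],
    [40,[4,0,72],[0,0,-0.5]],
  ],
)

```text
time: 15.45
tool_pos: [0.465, 0.2558, 0.0747]
eef_rot: [180.0, -0.0, 91.4]
force: [0.1, 1.4, -2.6]
width: 0.602
gripper_force: 47.8
```

Call:
step_arm(
  deltas=[
    [75,[0,0,0],[0,0,0]],
    [85,[0,0,0],[0,0,0]],
    [90,[0,0,0],[0,0,0]],
    [90,[0,0,0],[0,0,0]],
    [90,[0,0,0],[0,0,0]],
    [90,[0,0,-8],[0,0,0]],
    [90,[0,0,-25],[0,0,0]],
    [90,[0,0,-50],[0,0,0]],
    [100,[0,0,-85],[0,0,0]],
    [100,[0,0,-120],[0,0,0]],
  ],
)

```text
time: 16.45
tool_pos: [0.4641, 0.2556, 0.1956]
eef_rot: [-179.9, 0.0, 91.4]
force: [0.1, 0.3, -0.9]
width: 1.0
gripper_force: 0.0
```

Call:
step_arm(
  deltas=[
    [100,[0,0,-20],[0,0,0]],
    [100,[0,0,-40],[0,0,0]],
    [100,[0,0,-40],[0,0,0]],
    [100,[0,0,-40],[0,0,0]],
    [100,[0,0,-40],[0,0,0]],
    [100,[0,0,-40],[0,0,0]],
    [100,[0,0,-40],[0,0,0]],
    [100,[0,0,-40],[0,0,0]],
    [100,[0,0,-40],[0,0,0]],
    [100,[0,0,-40],[0,0,0]],
  ],
)

```text
time: 17.45
tool_pos: [0.4647, 0.2557, 0.2342]
eef_rot: [-180.0, 0.0, 91.4]
force: [-0.6, -0.4, -1.1]
width: 0.997
gripper_force: 0.0
```

```bash
python3 -c "
from h import *
a=r.read_camera('scene')[90:340,130:450].repeat(2,0).repeat(2,1)
cv2.imwrite('pics/s5.png',a)"
```

```text
(no output)
```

View pics/s5.png

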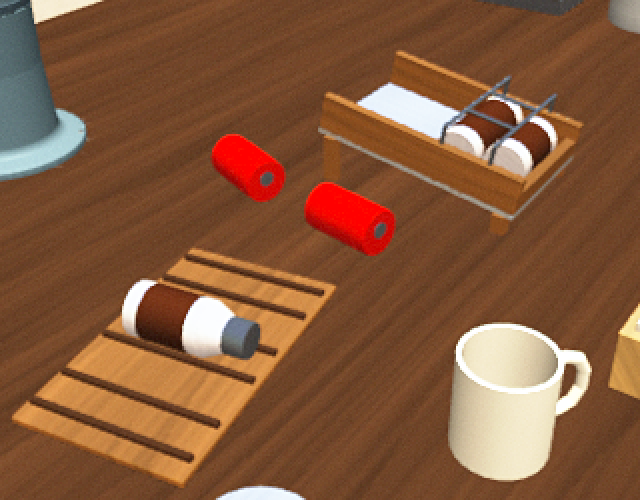

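The final view shows the short can at the stop (530,150) and the long can right behind it (485,125). The bottle can is still in its cradle (190,320) and the reds are untouched. I let things settle, check that nothing moves, and hand in.

Call:
step_arm(
  deltas=[
    [100,[0,0,0],[0,0,0]],
    [100,[0,0,0],[0,0,0]],
    [100,[0,0,0],[0,0,0]],
    [100,[0,0,0],[0,0,0]],
    [100,[0,0,0],[0,0,0]],
    [100,[0,0,0],[0,0,0]],
    [100,[0,0,0],[0,0,0]],
    [100,[0,0,0],[0,0,0]],
    [100,[0,0,0],[0,0,0]],
    [100,[0,0,0],[0,0,0]],
  ],
)

```text
time: 18.5
tool_pos: [0.4647, 0.2557, 0.2343]
eef_rot: [-180.0, 0.0, 91.4]
force: [0.1, -0.3, -0.7]
width: 0.997
gripper_force: 0.0
```

```bash
python3 -c "
from h import *
a=r.read_camera('scene')[90:340,130:450]; o=cv2.imread('pics/s5.png')[::2,::2]
d=cv2.absdiff(cv2.blur(a,(3,3)),cv2.blur(o,(3,3))).max(2); print((d>25).sum(), d.max())
if (d>25).sum()<30: print(r.hand_in())"
```

```text
0 7
the job is handed in; nothing more can be done
None
```

The job is handed in after about 18.5 s of robot time: the short can is at rest at the front stop, the long can is right behind it, and the bottle can is still in the tray.

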